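Gauge the fence gap on the saw table

TASK

Find the width of the gap between the stop block and the end of the saw fence with the step gauge: take the gauge from its holder and try its leaves straight down in the gap, one after another from the thinnest up, until one binds and will not enter; lower them slowly and press gently, never with more than 25 N. Then leave the gauge standing upright on the table, let go, with the thickest leaf that does enter fully down in the gap. Leave the other things on the table alone.

Things in the scene. Friction and masses are not known exactly. Their poses are not given: they have to be found in the camera images.
- stop: dark steel stop block, fixed, 16 mm wide (x), 50 long, 28 high, with a 10 mm high foot 18 to 48 mm behind its gap face. Origin: at table level in the middle of the face that bounds the gap (gap tells more); y points across the gap to the fitted fence, z up. That face's top edge has a 3 mm 45-degree chamfer
- gap (a point): the same point as the stop's origin, same axes. The gap runs from here to +y, 16 mm long in x, 28 mm deep to the table, open at the top and both x ends. It is 1.2 mm wider than one of the three thinner leaves (5.2, 8.2 or 11.2 mm, unknown which); the next leaf is 1.8 mm too thick and sticks on the chamfers, foot 25 to 28 mm above the table
- fence_a: one of three look-alike fixed aluminium fence bars, 16 mm wide (x), 28 high, about 110 long (y). The fitted one has its origin 60 mm from the stop's origin along the stop's +y; its -y end (49 to 55 mm from its origin, cut differently on each bar; 3 mm chamfer on top) bounds the gap. The other two are spares, parked 130 and 180 mm to the stop's +x. Origin: underside, on the centre line
- fence_b: one of three look-alike fixed aluminium fence bars, 16 mm wide (x), 28 high, about 110 long (y). The fitted one has its origin 60 mm from the stop's origin along the stop's +y; its -y end (49 to 55 mm from its origin, cut differently on each bar; 3 mm chamfer on top) bounds the gap. The other two are spares, parked 130 and 180 mm to the stop's +x. Origin: underside, on the centre line
- fence_c: one of three look-alike fixed aluminium fence bars, 16 mm wide (x), 28 high, about 110 long (y). The fitted one has its origin 60 mm from the stop's origin along the stop's +y; its -y end (49 to 55 mm from its origin, cut differently on each bar; 3 mm chamfer on top) bounds the gap. The other two are spares, parked 130 and 180 mm to the stop's +x. Origin: underside, on the centre line
- gauge: step gauge, loose, 0.15 to 0.3 kg: wooden handle bar 122 mm long (x), 14 thick (y), from 34 to 76 mm above the leaf feet; four steel leaves under it in a row along x, 32 mm apart, each 20 mm wide (x), feet level, centred on y = 0, thinnest at -x (towards the robot at the start). Origin: middle, at foot level; z up. Starts in the holder. One leaf in the gap, the others clear the fence, all feet on the table
- leaf1 (a point): centre of the foot (lower edge) of the gauge's thinnest leaf, 4 mm thick (y), at x = -48 mm, y = 0, z = 0 of the gauge; same axes as the gauge
- leaf2 (a point): centre of the foot (lower edge) of the gauge's second leaf, 7 mm thick (y), at x = -16 mm, y = 0, z = 0 of the gauge; same axes as the gauge
- leaf3 (a point): centre of the foot (lower edge) of the gauge's third leaf, 10 mm thick (y), at x = 16 mm, y = 0, z = 0 of the gauge; same axes as the gauge
- leaf4 (a point): centre of the foot (lower edge) of the gauge's thickest leaf, 13 mm thick (y), at x = 48 mm, y = 0, z = 0 of the gauge; same axes as the gauge
- holder: fixed plywood holder 140 (x) x 39 (y) mm over its rails on a 6 mm base: two rails 12 mm thick, 28 mm high over the table, 15 mm apart, with the gauge's leaves standing between them on the base (feet 6 mm above the table). Origin: centre of the underside
- letter: bystander, leave where it is: loose plywood letter E lying flat, about 100 x 110 x 20 mm, origin under its middle
- offcut: bystander, leave where it is: loose plywood offcut 30 x 80 x 20 mm, origin under its middle
- pushstick: bystander, leave where it is: loose flat wooden push stick about 205 x 50 x 12 mm, origin under its middle
Things that resemble listed ones, but are neither listed nor needed, are in the scene too. Leave any yellow look-alike of the fence_c alone. Of the things that look like the stop, take the one that is farthest from the robot's base at the start.

How it is judged:
On the way, in this order (a step that is already met when the one before it is completed fails the run):
1. the thinnest leaf has been fully down in the gap (x of leaf1 in the frame of stop between -0.009 and 0.009 m and y of leaf1 in the frame of stop between 0 and 0.0112 m and z of leaf1 in the frame of stop between -0.003 and 0.003 m and angle between gauge's own z axis and vertical below 0.08 rad), for 0.1 s.
2. the second leaf has been tried: fully down in the gap, or pressed lightly (over 2 N) on the gap's mouth where it is too thick (((horizontal distance between fence_a and stop below 0.075 m and (x of leaf2 in the frame of stop between -0.012 and 0.012 m and y of leaf2 in the frame of stop between -0.0014 and 0.0066 m and z of leaf2 in the frame of stop between 0.02 and 0.032 m and (contact force between gauge and fence_a above 2 N or contact force between gauge and stop above 2 N))) or (horizontal distance between fence_b and stop below 0.075 m and (x of leaf2 in the frame of stop between -0.009 and 0.009 m and y of leaf2 in the frame of stop between 0 and 0.0112 m and z of leaf2 in the frame of stop between -0.003 and 0.003 m and angle between gauge's own z axis and vertical below 0.08 rad)) or (horizontal distance between fence_c and stop below 0.075 m and (x of leaf2 in the frame of stop between -0.009 and 0.009 m and y of leaf2 in the frame of stop between 0 and 0.0112 m and z of leaf2 in the frame of stop between -0.003 and 0.003 m and angle between gauge's own z axis and vertical below 0.08 rad)))), for 0.1 s.
3. the first leaf that is too thick has been pressed lightly (over 2 N) on the gap's mouth; if that was the second leaf, the thinnest is down in the gap again (((horizontal distance between fence_a and stop below 0.075 m and (x of leaf1 in the frame of stop between -0.009 and 0.009 m and y of leaf1 in the frame of stop between 0 and 0.0112 m and z of leaf1 in the frame of stop between -0.003 and 0.003 m and angle between gauge's own z axis and vertical below 0.08 rad)) or (horizontal distance between fence_b and stop below 0.075 m and (x of leaf3 in the frame of stop between -0.012 and 0.012 m and y of leaf3 in the frame of stop between 0.0001 and 0.0081 m and z of leaf3 in the frame of stop between 0.02 and 0.032 m and (contact force between gauge and fence_b above 2 N or contact force between gauge and stop above 2 N))) or (horizontal distance between fence_c and stop below 0.075 m and (x of leaf4 in the frame of stop between -0.012 and 0.012 m and y of leaf4 in the frame of stop between 0.0016 and 0.0096 m and z of leaf4 in the frame of stop between 0.02 and 0.032 m and (contact force between gauge and fence_c above 2 N or contact force between gauge and stop above 2 N))))), for 0.1 s.
At the end, for the whole second after the job is handed in: the thickest leaf that enters is in the gap, its foot within 3 mm of the table and its middle within 9 mm of the fence's centre line, the gauge upright within 0.08 rad, let go and at rest (((horizontal distance between fence_a and stop below 0.075 m and (x of leaf1 in the frame of stop between -0.009 and 0.009 m and y of leaf1 in the frame of stop between 0 and 0.0112 m and z of leaf1 in the frame of stop between -0.003 and 0.003 m and angle between gauge's own z axis and vertical below 0.08 rad)) or (horizontal distance between fence_b and stop below 0.075 m and (x of leaf2 in the frame of stop between -0.009 and 0.009 m and y of leaf2 in the frame of stop between 0 and 0.0112 m and z of leaf2 in the frame of stop between -0.003 and 0.003 m and angle between gauge's own z axis and vertical below 0.08 rad)) or (horizontal distance between fence_c and stop below 0.075 m and (x of leaf3 in the frame of stop between -0.009 and 0.009 m and y of leaf3 in the frame of stop between 0 and 0.0112 m and z of leaf3 in the frame of stop between -0.003 and 0.003 m and angle between gauge's own z axis and vertical below 0.08 rad))) and linear speed of gauge below 0.01 m/s); the robot touches nothing.
It fails at once if the gauge is pressed against the stop or the fence with more than 25 N (contact force between gauge and stop above 25 N or contact force between gauge and fence_a above 25 N or contact force between gauge and fence_b above 25 N or contact force between gauge and fence_c above 25 N).
It fails at once if a bystander (letter, offcut, push stick) is moved more than 15 mm (distance of any of letter, offcut, pushstick from where it was at the start of the episode above 0.015 m).
It also fails if it takes over 70 s, if anything falls off the work surface, if the arm or the gripper's body presses on something with over 40 N, if the wrist force passes 120 N, or if a joint passes its speed limit or range.

ROBOT

A 7-joint arm with a two-finger parallel gripper is mounted at the origin on the work surface. World frame = base frame: x ahead of the robot, y to its left, z up, the work surface at z = 0. Lengths are in m, angles in rad, forces in N, time in s.
With the tool pointing down it reaches from about 0.4 to 0.85 m from the base axis. Payload 10.4 kg.
Tool frame: the origin (TCP) lies midway between the tips of the shut fingers; the grasp point (between the pads) lies 19 mm behind it; z points along the fingers, y is the line along which they close (so a half turn about z gives the same grasp; the last joint's range is limited). The gripper opens to 87 mm and grips with 3 to 60 N. Pads are 19 mm wide; open, the fingers measure 117 mm over their backs; the gripper's body (75 mm by 190 mm) begins 51 mm behind the grasp point.
Start: joints at [1.298, 0.332, -0.065, 1.46, 0.022, 1.35, -0.088], TCP at [0.155, -0.606, 0.223] pointing down, gripper open.
Joint ranges: [-2.6, 2.6], [-0.5, 2.12], [-1.47, 1.34], [0.16, 2.42], [-1.27, 4.41], [0.06, 2.06], [-2.6, 2.6]. Speed limits (rad/s): [2.22, 2.22, 2.79, 2.79, 3.14, 3.14, 3.14].

INTERFACE

Orientations are given as a unit quaternion [x, y, z, w].
In Python, from bench import r gives the robot as it stands.
- The arm moves only by the tool arm_command, never from a script. Its arguments are lists of equal length, an entry for each row: "xyz": the shift along the world's x, y, z in m, a list of three; "rot": the turn, a rotation vector about the world's x, y, z in rad, a list of three. In form: {"xyz": [[tx, ty, tz], ...], "rot": [[ax, ay, az], ...]}. A call has 1 to 20 rows; each row is the pose to reach, as a shift and turn from the pose commanded when the call began; what a row does not reach only later rows make up. A row lasts 1/12 s, in which the tool goes at most 41.7 mm and 7.16 degrees, less where a joint would pass 70% of its speed; a pose out of reach is approached as far as the arm can. A call with a gripper value outside its range is refused whole. "grip" is the opening, from 0 (shut) to 1 (fully open), set as the call begins (left out, the last holds). The fingers move at their own pace and stop on an object; "squeeze" is the grip in N (left out, the last holds). Time passes only in rows, so rows that repeat a pose let the fingers close. It gives the time, the measured TCP pose, the force, the opening and the grip force at its end, in the units of the state.
- r.read_state(): the state, without advancing time (a new reading comes with each control period).
- r.camera(name): name is "scene" or "top" or "wrist"; returns the picture (400x640x3 uint8, red, green, blue); there is no depth.
- r.camera_model(name): a dict with "fx", "fy", "cx", "cy" (pixels), "k1" (the pictures are not rectified: a ray, as slopes to the right and down, at radius r is drawn at 1 + k1 r^2 times it, then the intrinsics apply), "T" (4x4, takes a point from camera to world coordinates). Camera axes: x right, y up, looking along -z (the intrinsics and any distortion apply to the point x, -y, -z); pixel columns grow to the right and rows downward; lengths in m; the calibration is good to about 2 mm. A picture is of the moment at which its call begins: read the wrist's pose just before it. camera_model takes no time and is no camera call; for the wrist camera it gives the pose at the moment of the call.
- r.close_job(): hands the job in; it is judged then, once.
Trained networks look in the newest picture that a camera, given by its name, has taken for a name from the list of things; names that differ only in an ending like _2 or _b are one class to them, and where a whole thing is asked for, a point or a joint stands for the part that bears it (a point fixed in the world has none). Each returns a list of dicts, best first, with "conf" (0 to 1); they miss things now and then, are a little off and sometimes report something else, mostly with a low value. They report only what shows in the picture. A call takes as long as a camera call. They do not tell look-alikes from the thing itself.
- r.look_for(label, camera): "at" ([x, y, z] in m, in the coordinates of the camera as it stood for that picture, good to about 4 mm: the middle of the surface that is visible of it).
- r.spot_point(label, camera): "at" ([x, y, z] in m, in the coordinates of the camera as it stood for that picture, good to about 4 mm: a listed point, or the origin of a listed thing).
The state is a dict: "time": time; "joint_positions": joint angles; "joint_vel": joint speeds; "joint_torque": joint torques, N m; "ee_pos": TCP position; "eef_rot": TCP orientation; "ft_force": force on the tool from outside, world axes, zero at the start; "torque": the same for the moment, N m; "width": finger opening in m; "grip_force": force on a finger pad.
Only numpy, scipy, OpenCV 4.12 (cv2) and the standard library are available. Lean on these libraries where they do the work, as an engineer would, in place of code of your own. Each camera call takes 0.05 s, during which the arm holds its last target. There are 200 camera calls.

## Working session

There is one attempt and no reset: what is moved stays moved. The work goes in short steps, Python scripts to look and compute and a tool call to move; the robot and the scene stay as the last step left them, time stands still between calls to the robot, and variables do not carry over. Pictures are saved under pics/ and viewed, at most 10 in all, crops included, and the job is handed in when it is done.

Besides the shell and the picture viewer there is one more tool, called by a JSON object that holds its "name" and its "arguments". arm_command: Moves the arm, as the interface text tells. Its arguments: {"type":"object","properties":{"xyz":{"type":"array"},"rot":{"type":"array"},"grip":{"type":"number"},"squeeze":{"type":"number"}},"required":["xyz","rot"]}

```bash
mkdir -p pics
cat > h.py <<'E'
from bench import r
import numpy as np, cv2
from scipy.spatial.transform import Rotation as R
def save(n,img): cv2.imwrite('pics/'+n,cv2.cvtColor(img,cv2.COLOR_RGB2BGR))
def ray(m,px):
    K=np.array([[m['fx'],0,m['cx']],[0,m['fy'],m['cy']],[0,0,1]])
    a=(px[0]-m['cx'])/m['fx'];b=(px[1]-m['cy'])/m['fy'];x,y=a,b
    for _ in range(30):
        s=1+m['k1']*(x*x+y*y);x,y=a/s,b/s
    T=np.array(m['T']);return T[:3,3],T[:3,:3]@np.array([x,-y,-1])
def at_z(m,px,z):
    o,d=ray(m,px);return o+d*(z-o[2])/d[2]
def proj(m,p):
    T=np.array(m['T']);c=T[:3,:3].T@(np.array(p)-T[:3,3]);x,y=c[0]/-c[2],-c[1]/-c[2]
    s=1+m['k1']*(x*x+y*y);return np.array([m['fx']*x*s+m['cx'],m['fy']*y*s+m['cy']])
def world(m,at):
    T=np.array(m['T']);return T[:3,:3]@np.array(at)+T[:3,3]
E
python3 - <<'E'
from h import *
s=r.read_state();print({k:np.round(s[k],3) for k in s})
for c in('top','scene'):
    im=r.camera(c);save(c+'0.png',im);m=r.camera_model(c);print(c,m['fx'],m['k1'],np.round(m['T'],3).tolist())
    for l in ('stop','fence_a','gauge','holder','letter','offcut','pushstick'):
        for d in r.spot_point(l,c)[:6]:
            w=world(m,d['at']);print(l,round(d['conf'],2),np.round(w,3),np.round(proj(m,w)))
E
```

```text
{'time': np.float64(0.0), 'joint_positions': array([ 1.298,  0.333, -0.065,  1.461,  0.022,  1.35 , -0.089]), 'joint_vel': array([-0.   , -0.002, -0.   , -0.   ,  0.001,  0.002,  0.001]), 'joint_torque': array([ 1.0000e-03, -6.2326e+01,  2.5000e-02, -3.8989e+01, -6.1000e-02,
        4.0000e-02,  0.0000e+00]), 'ee_pos': array([ 0.154, -0.605,  0.222]), 'eef_rot': array([ 0.992,  0.125, -0.   , -0.001]), 'ft_force': array([1.198, 0.239, 0.913]), 'torque': array([ 0.005,  0.037, -0.044]), 'grip_force': np.float64(0.0), 'width': np.float64(0.087)}
top 482.29767808341455 -0.027312421346427886 [[0.018, 0.994, -0.111, 0.421], [-1.0, 0.019, 0.003, -0.049], [0.005, 0.111, 0.994, 1.283], [0.0, 0.0, 0.0, 1.0]]
stop 0.68 [0.38  0.08  0.002] [275. 263.]
stop 0.67 [0.498 0.118 0.002] [262. 218.]
fence_a 0.8 [ 0.636  0.186 -0.005] [239. 167.]
fence_a 0.77 [0.506 0.177 0.002] [240. 215.]
fence_a 0.68 [ 0.645  0.332 -0.002] [184. 162.]
fence_a 0.66 [0.69  0.179 0.001] [241. 147.]
gauge 0.74 [ 0.515 -0.236  0.009] [395. 214.]
holder 0.82 [ 0.517 -0.234  0.   ] [394. 214.]
letter 0.94 [ 0.743 -0.225  0
[... 210 characters left out ...]
 -0.516, 0.385, 1.077], [0.644, 0.62, -0.448, -0.63], [-0.007, 0.591, 0.807, 1.078], [0.0, 0.0, 0.0, 1.0]]
stop 0.51 [0.496 0.119 0.001] [337. 162.]
stop 0.16 [0.688 0.178 0.004] [396. 180.]
fence_a 0.7 [0.687 0.18  0.002] [396. 180.]
fence_a 0.55 [ 0.633  0.187 -0.001] [383. 171.]
fence_a 0.52 [0.645 0.328 0.   ] [411. 148.]
gauge 0.72 [ 0.515 -0.235  0.003] [265. 236.]
gauge 0.49 [ 0.516 -0.233  0.   ] [266. 236.]
gauge 0.24 [ 0.739 -0.227  0.001] [326. 280.]
holder 0.76 [ 0.517 -0.235  0.   ] [265. 237.]
letter 0.72 [ 0.739 -0.228  0.003] [326. 280.]
offcut 0.71 [0.412 0.338 0.002] [358. 115.]
offcut 0.41 [ 0.516 -0.238  0.   ] [265. 237.]
pushstick 0.71 [ 0.481 -0.479  0.002] [192. 289.]
```

View pics/top0.png

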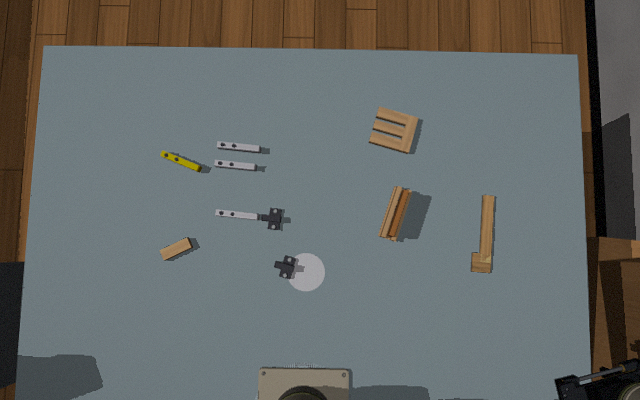

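View pics/scene0.png

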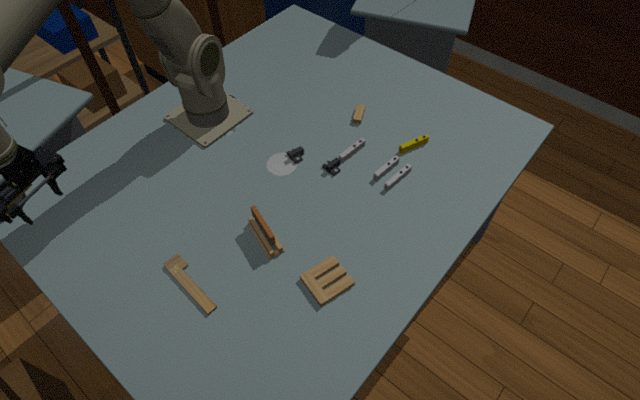

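Stop candidates are the dark block at top px (275,218), which is 0.51 m out and butted to a fence bar, and the one at (288,267), which is 0.39 m out on the white disc. By the description I choose (275,218). The fence bars are at (238,214) fitted, (235,165) and (239,147) spares, with a yellow look-alike at (181,161). The gauge in its holder is at (395,214).

Next I take a closer look with the wrist camera, first over the gauge and then over the stop.

{"name": "arm_command", "arguments": {"xyz": [[0.36,0.37,0.08],[0.36,0.37,0.08],[0.36,0.37,0.08],[0.36,0.37,0.08],[0.36,0.37,0.08],[0.36,0.37,0.08],[0.36,0.37,0.08],[0.36,0.37,0.08],[0.36,0.37,0.08],[0.36,0.37,0.08],[0.36,0.37,0.08],[0.36,0.37,0.08],[0.36,0.37,0.08],[0.36,0.37,0.08],[0.36,0.37,0.08],[0.36,0.37,0.08],[0.36,0.37,0.08]], "rot": [[0,0,-0.65],[0,0,-0.65],[0,0,-0.65],[0,0,-0.65],[0,0,-0.65],[0,0,-0.65],[0,0,-0.65],[0,0,-0.65],[0,0,-0.65],[0,0,-0.65],[0,0,-0.65],[0,0,-0.65],[0,0,-0.65],[0,0,-0.65],[0,0,-0.65],[0,0,-0.65],[0,0,-0.65]]}}

```text
time: 2.22
ee_pos: [0.5136, -0.237, 0.3024]
eef_rot: [0.98, -0.2, -0.0, 0.0]
ft_force: [-0.2, -1.0, -1.0]
width: 0.0872
grip_force: 0.0
```

```bash
cat > look.py <<'E'
from h import *
import sys,json
n=sys.argv[1]
m=r.camera_model('wrist');im=r.camera('wrist');save(n+'.png',im)
json.dump({k:np.array(m[k]).tolist() for k in m},open(n+'.json','w'))
s=r.read_state();print(s['time'],np.round(s['ee_pos'],4),np.round(s['eef_rot'],4),np.round(m['T'],3).tolist(),m['fx'])
for l in sys.argv[2:]:
    for d in r.spot_point(l,'wrist')[:3]:
        w=world(m,d['at']);print(l,round(d['conf'],2),np.round(w,4),np.round(proj(m,w)))
E
python3 look.py w1 gauge leaf1 leaf4 holder
```

```text
2.2667 [ 0.5136 -0.2371  0.3024] [ 9.798e-01 -2.000e-01 -2.000e-04  3.000e-04] [[-0.391, 0.888, 0.24, 0.579], [-0.92, -0.378, -0.102, -0.265], [0.0, -0.261, 0.965, 0.465], [0.0, 0.0, 0.0, 1.0]] 330.93617651046037
gauge 0.84 [ 0.516  -0.2306  0.0047] [315. 167.]
holder 0.91 [ 5.176e-01 -2.335e-01 -5.000e-04] [316. 164.]
```

{"name": "arm_command", "arguments": {"xyz": [[-0.02,0.37,-0.04],[-0.02,0.37,-0.04],[-0.02,0.37,-0.04],[-0.02,0.37,-0.04],[-0.02,0.37,-0.04],[-0.02,0.37,-0.04],[-0.02,0.37,-0.04],[-0.02,0.37,-0.04],[-0.02,0.37,-0.04],[-0.02,0.37,-0.04],[-0.02,0.37,-0.04],[-0.02,0.37,-0.04],[-0.02,0.37,-0.04]], "rot": [[0,0,0.27],[0,0,0.27],[0,0,0.27],[0,0,0.27],[0,0,0.27],[0,0,0.27],[0,0,0.27],[0,0,0.27],[0,0,0.27],[0,0,0.27],[0,0,0.27],[0,0,0.27],[0,0,0.27]]}}

```text
time: 3.55
ee_pos: [0.495, 0.1328, 0.2626]
eef_rot: [0.998, -0.066, 0.0, 0.0]
ft_force: [0.3, -0.9, -0.1]
width: 0.0871
grip_force: 0.0
```

```bash
python3 look.py w2 stop fence_a; python3 -c "
import cv2,numpy as np
a=cv2.imread('pics/w1.png');b=cv2.imread('pics/w2.png')
cv2.imwrite('pics/w12.png',cv2.resize(np.vstack([a,b]),(480,600),interpolation=cv2.INTER_AREA))"
```

```text
3.6 [0.495  0.1327 0.2626] [ 9.978e-01 -6.640e-02  1.000e-04  2.000e-04] [[-0.132, 0.957, 0.258, 0.565], [-0.991, -0.128, -0.034, 0.124], [0.001, -0.26, 0.966, 0.425], [0.0, 0.0, 0.0, 1.0]] 330.93617651046037
stop 0.97 [3.817e-01 7.690e-02 1.000e-04] [371. 246.]
stop 0.88 [5.062e-01 1.186e-01 4.000e-04] [330. 161.]
fence_a 0.94 [0.6386 0.1904 0.0019] [257.  60.]
fence_a 0.77 [ 0.6442  0.3373 -0.002 ] [141.  75.]
fence_a 0.75 [ 0.5017  0.1737 -0.0007] [288. 170.]
```

View pics/w12.png

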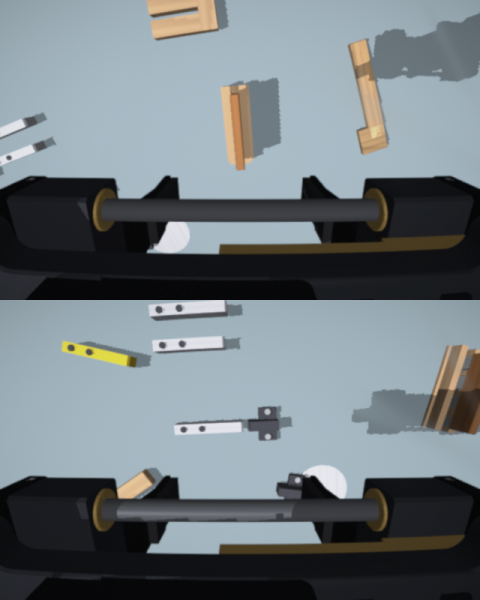

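The picture shows the gauge in its holder near (315,165) in w1, and the stop, gap and fence near (330,170) in w2. I zoom in on both.

```bash
python3 -c "
import cv2,numpy as np
a=cv2.imread('pics/w1.png')[100:240,260:400];b=cv2.imread('pics/w2.png')[130:190,220:380]
a=cv2.resize(a,None,fx=2.5,fy=2.5,interpolation=cv2.INTER_CUBIC);b=cv2.resize(b,None,fx=5,fy=5,interpolation=cv2.INTER_CUBIC)
c=np.zeros((600+50,800,3),np.uint8);c=np.zeros((600,800,3),np.uint8);c[:300]=b
a=cv2.resize(a,(300,300));c[300:,:300]=a
cv2.imwrite('pics/z.png',c)"
```

```text
(no output)
```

View pics/z.png

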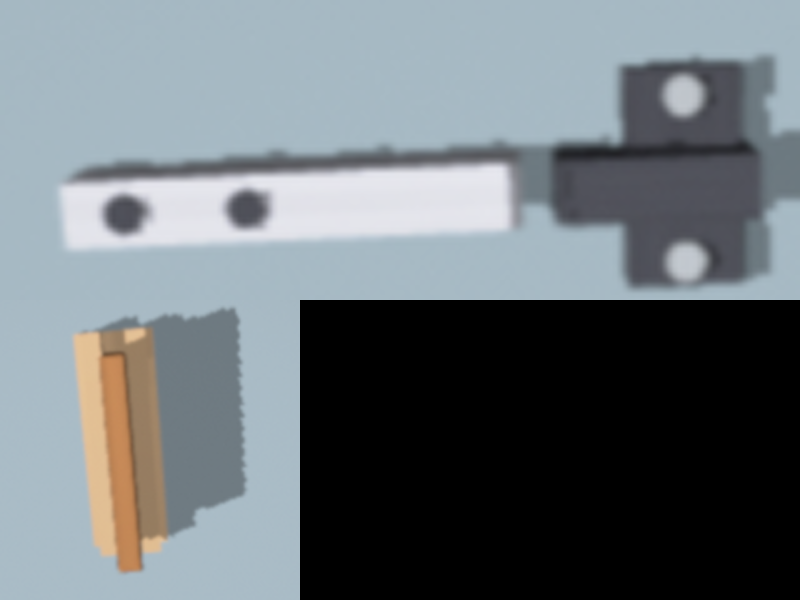

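Run:
```python
from h import *
import json
m1=json.load(open('w1.json'));m2=json.load(open('w2.json'))
B=lambda p,z:at_z(m2,(p[0]/5+220-.4,p[1]/5+130-.4),z)
A=lambda p,z:at_z(m1,(p[0]/2.143+260,(p[1]-300)/2.143+100),z)
P=[B(p,.028) for p in((62,184),(64,248),(512,163),(515,230))]
print('fence top',np.round(P,4).tolist())
f0=(P[0]+P[1])/2;f1=(P[2]+P[3])/2;v=(f0-f1);print('L',np.linalg.norm(v),'dir yaw',np.arctan2(-v[0],v[1]))
S=[B(p,.028) for p in((574,151),(574,222),(758,150),(758,222))];print('stop top',np.round(S,4).tolist())
c=(S[0]+S[1])/2;e=(S[2]+S[3])/2;w=c-e;print(np.linalg.norm(w),'yaw',np.arctan2(-w[0],w[1]))
fe=B((521,198),.025);st=B((554,187),.025);u=v/np.linalg.norm(v)
print('gap ends',fe,st,(fe-st)@u)
H=[A(p,.082) for p in((101,354),(124,353),(118,571),(142,570))];print(np.round(H,4).tolist())
t=(H[0]+H[1])/2;b=(H[2]+H[3])/2;d=t-b
print('gauge centre',(t+b)/2,np.linalg.norm(d),'yaw',np.arctan2(d[1],d[0]),np.linalg.norm(H[0]-H[1]))
```

```text
fence top [[0.519, 0.237, 0.028], [0.5034, 0.2396, 0.028], [0.5094, 0.1282, 0.028], [0.4931, 0.1296, 0.028]]
L 0.10982411793001902 dir yaw -0.09058237082999643
stop top [[0.5103, 0.1131, 0.028], [0.4932, 0.1152, 0.028], [0.5048, 0.0691, 0.028], [0.4873, 0.0708, 0.028]]
0.04452310784815398 yaw -0.12819835116194084
gap ends [0.50020278 0.12717884 0.025     ] [0.5018234  0.11887097 0.025     ] 0.008127204671090522
[[0.5733, -0.247, 0.082], [0.569, -0.2583, 0.082], [0.4589, -0.2076, 0.082], [0.4541, -0.2204, 0.082]]
gauge centre [ 0.51383821 -0.2333237   0.082     ] 0.12100125758198474 yaw -0.3252053540186606 0.012138237541319426
```

The crop shows the fence end at (521,198), the stop's gap edge at (554,187), and the handle top running from (112,354) to (130,570). The measured gap is about 8.1 mm. Next I grasp the gauge.

{"name": "arm_command", "arguments": {"xyz": [[0.019,-0.367,-0.09],[0.019,-0.367,-0.09],[0.019,-0.367,-0.09],[0.019,-0.367,-0.09],[0.019,-0.367,-0.09],[0.019,-0.367,-0.09],[0.019,-0.367,-0.09],[0.019,-0.367,-0.09],[0.019,-0.367,-0.09],[0.019,-0.367,-0.09],[0.019,-0.367,-0.09],[0.019,-0.367,-0.12],[0.019,-0.367,-0.15],[0.019,-0.367,-0.18],[0.019,-0.367,-0.2],[0.019,-0.367,-0.21],[0.019,-0.367,-0.21]], "rot": [[0,0,-0.193],[0,0,-0.193],[0,0,-0.193],[0,0,-0.193],[0,0,-0.193],[0,0,-0.193],[0,0,-0.193],[0,0,-0.193],[0,0,-0.193],[0,0,-0.193],[0,0,-0.193],[0,0,-0.193],[0,0,-0.193],[0,0,-0.193],[0,0,-0.193],[0,0,-0.193],[0,0,-0.193]], "grip": 1}}

```text
time: 5.12
ee_pos: [0.5125, -0.2314, 0.0509]
eef_rot: [0.987, -0.161, -0.001, -0.001]
ft_force: [-0.8, 0.5, -0.1]
width: 0.0871
grip_force: 0.0
```

{"name": "arm_command", "arguments": {"xyz": [[0,0,0],[0,0,0],[0,0,0],[0,0,0],[0,0,0],[0,0,0],[0,0,0],[0,0,0],[0,0,0],[0,0,0]], "rot": [[0,0,0],[0,0,0],[0,0,0],[0,0,0],[0,0,0],[0,0,0],[0,0,0],[0,0,0],[0,0,0],[0,0,0]], "grip": 0, "squeeze": 30}}

```text
time: 5.95
ee_pos: [0.5135, -0.2326, 0.0525]
eef_rot: [0.987, -0.161, -0.0, 0.0]
ft_force: [-0.2, -0.2, 0.4]
width: 0.0284
grip_force: 0.0
```

{"name": "arm_command", "arguments": {"xyz": [[0,0,0],[0,0,0],[0,0,0],[0,0,0],[0,0,0],[0,0,0]], "rot": [[0,0,0],[0,0,0],[0,0,0],[0,0,0],[0,0,0],[0,0,0]]}}

```text
time: 6.45
ee_pos: [0.5135, -0.2326, 0.0526]
eef_rot: [0.987, -0.161, 0.0, 0.0]
ft_force: [0.3, -0.9, 0.4]
width: 0.0141
grip_force: 30.0
```

{"name": "arm_command", "arguments": {"xyz": [[0,0,0.03],[0,0,0.06],[0,0,0.09],[0.035,0.352,0.09],[0.035,0.352,0.09],[0.035,0.352,0.09],[0.035,0.352,0.09],[0.035,0.352,0.09],[0.035,0.352,0.09],[0.035,0.352,0.09],[0.035,0.352,0.09],[0.035,0.352,0.09],[0.035,0.352,0.09],[0.035,0.352,0.06],[0.035,0.352,0.04],[0.035,0.352,0.035],[0.035,0.352,0.035],[0.035,0.352,0.035],[0.035,0.352,0.035]], "rot": [[0,0,0],[0,0,0],[0,0,0],[0,0,0.23],[0,0,0.23],[0,0,0.23],[0,0,0.23],[0,0,0.23],[0,0,0.23],[0,0,0.23],[0,0,0.23],[0,0,0.23],[0,0,0.23],[0,0,0.23],[0,0,0.23],[0,0,0.23],[0,0,0.23],[0,0,0.23],[0,0,0.23]]}}

```text
time: 8.03
ee_pos: [0.5494, 0.1194, 0.089]
eef_rot: [0.999, -0.047, 0.001, -0.0]
ft_force: [0.2, -0.5, -2.9]
width: 0.0141
grip_force: 30.0
```

Run:
```python
from h import *
s=r.read_state();print(s['time'],s['ee_pos'],s['eef_rot'],s['ft_force'],s['torque'])
ims=[]
for c in('scene','top'):
    im=r.camera(c);m=r.camera_model(c);p=proj(m,(.51,.12,.03)).astype(int);print(p)
    for l in('leaf1','gauge'):
        for d in r.spot_point(l,c)[:2]: print(c,l,round(d['conf'],2),np.round(world(m,d['at']),4))
    k=im[p[1]-50:p[1]+50,p[0]-65:p[0]+65];ims.append(cv2.resize(k,(390,300),interpolation=cv2.INTER_CUBIC))
save('ins1.png',np.hstack(ims))
```

```text
8.0333 [0.54937205 0.11944084 0.08895395] [ 9.98905626e-01 -4.67619455e-02  9.14710649e-04 -1.84476226e-04] [ 0.17782375 -0.53234083 -2.92890146] [ 0.02720854 -0.0365068  -0.01126435]
[340 157]
scene leaf1 0.91 [0.6004 0.1124 0.0421]
scene leaf1 0.88 [0.5322 0.121  0.0426]
[259 212]
top gauge 0.58 [0.4137 0.3358 0.0013]
```

View pics/ins1.png

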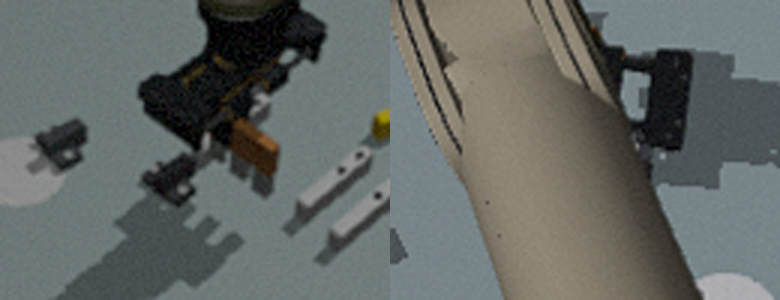

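The gauge hangs with leaf1 above the gap (scene crop about (205,150)), and the spare fences are clear. I lower it slowly.

{"name": "arm_command", "arguments": {"xyz": [[0,0,-0.004],[0,0,-0.008],[0,0,-0.012],[0,0,-0.015],[0,0,-0.018],[0,0,-0.02],[0,0,-0.022],[0,0,-0.022]], "rot": [[0,0,0],[0,0,0],[0,0,0],[0,0,0],[0,0,0],[0,0,0],[0,0,0],[0,0,0]]}}

```text
time: 9.0
ee_pos: [0.5483, 0.1194, 0.0651]
eef_rot: [0.999, -0.047, -0.0, 0.0]
ft_force: [0.9, -0.1, -3.2]
width: 0.014
grip_force: 30.0
```

{"name": "arm_command", "arguments": {"xyz": [[0,0,-0.003],[0,0,-0.006],[0,0,-0.009],[0,0,-0.012],[0,0,-0.014],[0,0,-0.016],[0,0,-0.017],[0,0,-0.018],[0,0,-0.018],[0,0,-0.018],[0,0,-0.018]], "rot": [[0,0,0],[0,0,0],[0,0,0],[0,0,0],[0,0,0],[0,0,0],[0,0,0],[0,0,0],[0,0,0],[0,0,0],[0,0,0]]}}

```text
time: 9.92
ee_pos: [0.5486, 0.1194, 0.0477]
eef_rot: [0.999, -0.047, 0.0, 0.0]
ft_force: [-0.4, 0.2, -2.4]
width: 0.0139
grip_force: 30.0
```

{"name": "arm_command", "arguments": {"xyz": [[0,0,0.012],[0,0,0.024],[0,0,0.034],[0,0,0.037],[-0.016,0.0015,0.037],[-0.032,0.003,0.037],[-0.032,0.003,0.037],[-0.032,0.003,0.037],[-0.032,0.003,0.032],[-0.032,0.003,0.029],[-0.032,0.003,0.026],[-0.032,0.003,0.024],[-0.032,0.003,0.022],[-0.032,0.003,0.021],[-0.032,0.003,0.02],[-0.032,0.003,0.02]], "rot": [[0,0,0],[0,0,0],[0,0,0],[0,0,0],[0,0,0],[0,0,0],[0,0,0],[0,0,0],[0,0,0],[0,0,0],[0,0,0],[0,0,0],[0,0,0],[0,0,0],[0,0,0],[0,0,0]]}}

```text
time: 11.25
ee_pos: [0.5165, 0.1221, 0.0673]
eef_rot: [0.999, -0.047, -0.0, 0.0]
ft_force: [0.8, -2.1, -4.0]
width: 0.0139
grip_force: 30.0
```

Leaf2 is past the chamfers, with a slight side force towards -y. I continue down with a small shift.

{"name": "arm_command", "arguments": {"xyz": [[0,-0.0005,0],[0,-0.0006,-0.003],[0,-0.0006,-0.006],[0,-0.0006,-0.009],[0,-0.0006,-0.012],[0,-0.0006,-0.014],[0,-0.0006,-0.016],[0,-0.0006,-0.018],[0,-0.0006,-0.019],[0,-0.0006,-0.02],[0,-0.0006,-0.02],[0,-0.0006,-0.02]], "rot": [[0,0,0],[0,0,0],[0,0,0],[0,0,0],[0,0,0],[0,0,0],[0,0,0],[0,0,0],[0,0,0],[0,0,0],[0,0,0],[0,0,0]]}}

```text
time: 12.25
ee_pos: [0.5166, 0.1218, 0.0476]
eef_rot: [0.999, -0.047, 0.0, 0.0]
ft_force: [-0.1, 0.6, -2.5]
width: 0.0135
grip_force: 30.0
```

{"name": "arm_command", "arguments": {"xyz": [[0,0,0.012],[0,0,0.024],[0,0,0.034],[0,0,0.037],[-0.016,0.0015,0.037],[-0.032,0.003,0.037],[-0.032,0.003,0.037],[-0.032,0.003,0.037],[-0.032,0.003,0.034],[-0.032,0.003,0.032],[-0.032,0.003,0.03],[-0.032,0.003,0.029],[-0.032,0.003,0.028],[-0.032,0.003,0.027],[-0.032,0.003,0.027]], "rot": [[0,0,0],[0,0,0],[0,0,0],[0,0,0],[0,0,0],[0,0,0],[0,0,0],[0,0,0],[0,0,0],[0,0,0],[0,0,0],[0,0,0],[0,0,0],[0,0,0],[0,0,0]]}}

```text
time: 13.5
ee_pos: [0.4844, 0.1248, 0.0743]
eef_rot: [0.999, -0.047, -0.0, 0.0]
ft_force: [0.2, 0.7, -3.1]
width: 0.0137
grip_force: 30.0
```

{"name": "arm_command", "arguments": {"xyz": [[0,0,-0.0005],[0,0,-0.0005],[0,0,-0.001],[0,0,-0.001]], "rot": [[0,0,0],[0,0,0],[0,0,0],[0,0,0]]}}

```text
time: 13.83
ee_pos: [0.4845, 0.1247, 0.0736]
eef_rot: [0.999, -0.047, 0.0, 0.0]
ft_force: [0.3, -0.4, -3.4]
width: 0.014
grip_force: 30.0
```

{"name": "arm_command", "arguments": {"xyz": [[0,0,-0.0005],[0,0,-0.0005],[0,0,-0.001],[0,0,-0.001],[0,0,-0.0015],[0,0,-0.0015]], "rot": [[0,0,0],[0,0,0],[0,0,0],[0,0,0],[0,0,0],[0,0,0]]}}

```text
time: 14.33
ee_pos: [0.4847, 0.1246, 0.0722]
eef_rot: [0.999, -0.047, 0.0, 0.0]
ft_force: [-0.6, -0.7, 0.2]
width: 0.0137
grip_force: 30.0
```

Contact is beginning, with about 3 N taken off the weight. I press slightly more.

{"name": "arm_command", "arguments": {"xyz": [[0,0,-0.0005],[0,0,-0.0005],[0,0,-0.0005],[0,0,-0.0005]], "rot": [[0,0,0],[0,0,0],[0,0,0],[0,0,0]]}}

```text
time: 14.67
ee_pos: [0.4847, 0.1246, 0.0719]
eef_rot: [0.999, -0.047, 0.0, 0.0]
ft_force: [-1.6, -2.4, 5.5]
width: 0.0135
grip_force: 30.0
```

Leaf3 binds at foot height about 25.5 mm under roughly 8 N. So leaf2 is the answer, and I put it back in the gap.

{"name": "arm_command", "arguments": {"xyz": [[0,0,0.006],[0,0,0.012],[0.016,-0.0015,0.013],[0.032,-0.0032,0.013],[0.032,-0.0032,0.013],[0.032,-0.0032,0.013],[0.032,-0.0032,0.009],[0.032,-0.0032,0.006],[0.032,-0.0032,0.003],[0.032,-0.0032,0.001],[0.032,-0.0032,-0.001],[0.032,-0.0032,-0.003],[0.032,-0.0032,-0.004],[0.032,-0.0032,-0.004]], "rot": [[0,0,0],[0,0,0],[0,0,0],[0,0,0],[0,0,0],[0,0,0],[0,0,0],[0,0,0],[0,0,0],[0,0,0],[0,0,0],[0,0,0],[0,0,0],[0,0,0]]}}

```text
time: 15.83
ee_pos: [0.5164, 0.1215, 0.0673]
eef_rot: [0.999, -0.047, -0.0, 0.0]
ft_force: [-0.1, -0.2, -3.2]
width: 0.0136
grip_force: 30.0
```

{"name": "arm_command", "arguments": {"xyz": [[0,0,-0.003],[0,0,-0.006],[0,0,-0.009],[0,0,-0.012],[0,0,-0.014],[0,0,-0.016],[0,0,-0.018],[0,0,-0.019],[0,0,-0.02],[0,0,-0.0205],[0,0,-0.0205],[0,0,-0.021],[0,0,-0.021]], "rot": [[0,0,0],[0,0,0],[0,0,0],[0,0,0],[0,0,0],[0,0,0],[0,0,0],[0,0,0],[0,0,0],[0,0,0],[0,0,0],[0,0,0],[0,0,0]]}}

```text
time: 16.92
ee_pos: [0.5165, 0.1216, 0.0466]
eef_rot: [0.999, -0.047, 0.0, 0.0]
ft_force: [-0.2, -0.2, -1.9]
width: 0.0135
grip_force: 30.0
```

The feet are on the table. I open the gripper, then retreat straight up.

{"name": "arm_command", "arguments": {"xyz": [[0,0,0],[0,0,0],[0,0,0],[0,0,0],[0,0,0],[0,0,0],[0,0,0],[0,0,0],[0,0,0]], "rot": [[0,0,0],[0,0,0],[0,0,0],[0,0,0],[0,0,0],[0,0,0],[0,0,0],[0,0,0],[0,0,0]], "grip": 0.7}}

```text
time: 17.67
ee_pos: [0.5165, 0.1216, 0.0466]
eef_rot: [0.999, -0.047, -0.0, 0.0]
ft_force: [1.0, 0.2, 0.1]
width: 0.0592
grip_force: 0.0
```

{"name": "arm_command", "arguments": {"xyz": [[0,0,0.01],[0,0,0.03],[0,0,0.06],[0,0,0.1],[0,0,0.14],[0,0,0.18],[0,0,0.21],[0,-0.03,0.21],[0,-0.07,0.21],[0,-0.1,0.21],[0,-0.1,0.21],[0,-0.1,0.21]], "rot": [[0,0,0],[0,0,0],[0,0,0],[0,0,0],[0,0,0],[0,0,0],[0,0,0],[0,0,0],[0,0,0],[0,0,0],[0,0,0],[0,0,0]]}}

```text
time: 18.67
ee_pos: [0.5165, 0.0198, 0.2573]
eef_rot: [0.999, -0.048, 0.0, 0.0]
ft_force: [0.6, -0.1, -0.2]
width: 0.0608
grip_force: 0.0
```

```bash
python3 look.py w3 gauge leaf2 stop
python3 - <<'E'
from h import *
im=r.camera('scene');m=r.camera_model('scene');p=proj(m,(.51,.12,.03)).astype(int)
a=cv2.cvtColor(cv2.imread('pics/w3.png'),cv2.COLOR_BGR2RGB)[:260,140:440]
k=im[p[1]-50:p[1]+50,p[0]-65:p[0]+65]
save('fin.png',np.hstack([cv2.resize(k,(390,300),interpolation=cv2.INTER_CUBIC),cv2.resize(a,(346,300))]))
E
```

```text
18.7167 [0.5164 0.0216 0.2573] [ 9.989e-01 -4.700e-02  3.000e-04 -1.000e-04] [[-0.096, 0.961, 0.258, 0.587], [-0.995, -0.093, -0.025, 0.013], [0.0, -0.26, 0.966, 0.42], [0.0, 0.0, 0.0, 1.0]] 330.93617651046037
gauge 0.74 [5.183e-01 1.260e-01 1.000e-04] [238. 178.]
gauge 0.74 [0.4679 0.1268 0.0054] [242. 216.]
gauge 0.67 [0.6379 0.188  0.0013] [173.  87.]
leaf2 0.75 [ 0.5004  0.1201 -0.0012] [245. 191.]
leaf2 0.72 [0.4696 0.123  0.008 ] [245. 215.]
leaf2 0.72 [0.563  0.1194 0.0011] [237. 143.]
stop 0.68 [0.5057 0.1205 0.0008] [243. 187.]
```

View pics/fin.png

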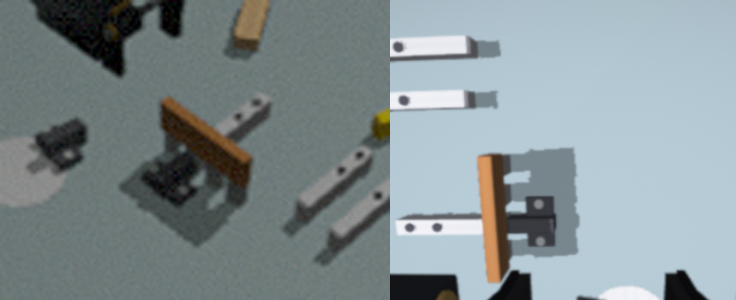

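The gauge stands upright with its second leaf in the gap (right panel, about (493,225)), and the gripper is clear. I hand the job in.

```bash
python3 -c "
from bench import r
print(r.close_job())"
```

```text
the job is handed in; nothing more can be done
None
```

The gap is 8.2 mm wide: leaves 1 and 2 went fully down and leaf 3 (10 mm) stuck on the chamfers under about 8 N, so I left the gauge standing upright, let go, with leaf 2 (7 mm) down in the gap, and handed the job in; the hand-in returned no verdict.

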